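# Unclip the battery cover of the sheet counter

## Task

The batteries of the sheet counter are due: press its snap tab gently inward, feeling for it and never forcing it, and keep it in until the front of the battery cover has popped up. Then take the cover off by its grip rib, easing its rear tongue out of the slot without wrenching it, and lay it right way up in the white parts tray. Leave the tape roll, the pin tin and the cork block where they are.

Things in the scene. Friction and masses are not known exactly. Their poses are not given: they have to be found in the camera images.
- battery_box: Grey plastic battery box, 140 x 90 x 68 mm, fixed. Origin at the middle of its underside; z up, x from its front (snap tab; front wall's outer face at x = -65 mm) to its rear (slot header, to x = +75 mm). The walls under the cover are 55 mm high. More than 12 N from the robot on the box or its tab would break it.
- tab_mid (a point): Average place of the outer face of the snap tab's telescoping pad, a fixed point of the box (x = -98, y = 0, z = 45 mm in its frame); axes as the box. The pad is 14 mm wide (y), 10 mm high (z) and is pressed along +x. Its real face stands up to 12 mm nearer or farther along x, differently each time; this is not measured and must be felt.
- tab_root (a point): Where the tab enters the front wall (x = -65, y = 0, z = 45 mm of the box). The tab is sprung: it starts to move at 2 to 4 N, frees the cover after about 3 mm (4 to 8 N with friction) and meets a hard stop at 4.5 mm (6 to 9 N). Once freed, a slow spring lifts the cover's front by about 13 mm in one to two seconds; keep the tab in until then.
- slot_mid (a point): Mouth of the slot at the rear of the box (x = +61, y = 0, z = 58 mm of the box): 6 mm high, 7 mm deep, under a lip whose top is at 68 mm. The cover's rear edge (tongue) sits 6 mm deep in it. The popped-up cover must go at least 8 mm toward the front (-x of the box) before it is raised.
- cover: White clip-in cover, about 0.12 kg: plate 131 x 88 x 4 mm, grip rib on top, two prongs below the front edge (16 mm down, outer faces at x = -73 mm) that hook under the tab. Origin at the plate's underside, x = 0 of the box and 55 mm above its origin when clipped in, axes then as the box; tongue's end at x = +67. A 5 mm rib keeps it from sliding forward until its front has popped up.
- cover_grip (a point): Centre of the cover's grip rib, 60 mm long (x), 12 mm thick (y), 18 mm high over the cover's plate; 67 mm above the table when clipped in, 10 mm in front of the cover's origin, axes as the cover. Popped up, the cover slopes by about 0.1 rad, front higher.
- cover_edge (a point): Middle of the top of the cover plate's front edge; 59 mm above the table when clipped in, about 72 mm when popped up.
- parts_tray: Open white parts tray, 133 (x) x 298 (y) mm, walls 43 mm high and 2 mm thick, floor 2 mm thick, fixed to the table. Origin at the middle of its underside; its y axis is its long side. The cover fits lengthwise only, either way round; on its prongs and tongue it leans by about 0.12 rad, its grip rib's centre then about 22 mm above the table.
- masking_roll: Wide roll of masking tape lying flat, 121 x 110 x 50 mm, a bystander; origin at its underside.
- pin_tin: Round tin, 60 mm across, 32 mm high, a bystander; origin at its underside.
- cork_block: Cork sanding block, 60 x 100 x 34 mm, a bystander; origin at its underside.

How it is judged:
On the way, in this order (a step that is already met when the one before it is completed fails the run):
1. the front edge of the cover has popped up by more than 6 mm while the fingers press on the box's tab with more than 2 N (z of cover_edge in the frame of battery_box above 0.065 m and contact force between battery_box and the fingers above 2 N), for 0.1 s.
2. the cover is held by the fingers, off the box and more than 30 mm above its seat (z of cover_grip in the frame of battery_box above 0.097 m and contact force between cover and battery_box below 0.1 N and contact force between cover and the fingers above 1 N), for 0.1 s.
At the end, for the whole second after the job is handed in: the cover lies at rest inside the parts tray, on its floor (origin less than 30 mm above the tray's underside, within 30 mm of the tray's long middle line and 90 mm of its cross middle line), right way up within 0.25 rad (x of cover in the frame of parts_tray between -0.03 and 0.03 m and y of cover in the frame of parts_tray between -0.09 and 0.09 m and z of cover in the frame of parts_tray below 0.03 m and angle between cover's own z axis and vertical below 0.25 rad and contact force between cover and parts_tray above 0.3 N and linear speed of cover below 0.02 m/s); the robot touches nothing.
It fails at once if more than 12 N between the robot and the battery box or its tab (contact force between battery_box and the fingers above 12 N or contact force between battery_box and the arm above 12 N).
It fails at once if the cover is wrenched: more than 25 N between it and the box (contact force between cover and battery_box above 25 N).
It fails at once if the cover is dropped or thrown: faster than 0.7 m/s out of the fingers (linear speed of cover above 0.7 m/s and contact force between cover and the fingers below 0.1 N).
It fails at once if a bystander is moved by more than 20 mm (distance of any of masking_roll, pin_tin, cork_block from where it was at the start of the episode above 0.02 m).
It also fails if it takes over 58 s, if anything falls off the work surface, if the arm or the gripper's body presses on something with over 40 N, if the wrist force passes 120 N, or if a joint passes its speed limit or range.

## Robot

A 7-joint arm with a two-finger parallel gripper is mounted at the origin on the work surface; the furniture and walls round the work are solid. World frame = base frame: x ahead of the robot, y to its left, z up, the work surface at z = 0. Lengths are in m, angles in rad, forces in N, time in s.
With the tool pointing down it reaches from about 0.375 to 0.925 m from the base axis. Payload 3.1 kg.
Tool frame: the origin (TCP) lies between the finger pads; the fingertips stand 19 mm ahead of it and the grasp point (between the pads) is the TCP; z points along the fingers, y is the direction in which the jaws open and shut (so a half turn about z gives the same grasp; the last joint's range is limited). The gripper opens to 85 mm and grips with 20 to 120 N. Pads are 22 mm wide; open, the fingers measure 114 mm over their backs; the gripper's body (76 mm by 85 mm) begins 54 mm behind the grasp point. The pads swing forward as they close: fully open they stand 13 mm farther back than shut.
Start: joints at [1.018, 0.383, 0.044, 1.598, -0.018, 1.161, -0.05], TCP at [0.286, -0.584, 0.216] pointing down, gripper open.
Joint ranges: [-2.61, 2.61], [-0.41, 2.15], [-1.48, 1.57], [0, 2.5], [-1.57, 4.71], [0.05, 1.97], [-2.85, 2.85]. Speed limits (rad/s): [2.79, 2.79, 3.14, 3.14, 3.14, 3.14, 3.14].

## Interface

Orientations are given as a unit quaternion [x, y, z, w].
In Python, from bench import move_ptp, movel, move_j, move_gripper, pause, inverse_kinematics, read_camera, camera_params, MotionError, sign_off, look_for, tip_of, read_time_s, read_qpos, read_joint_vel, read_effort, read_eef_pos, read_tcp_rot, read_ft_force, read_ft_torque, read_finger_gap gives the robot as it stands. Calls block until the motion is done:
- move_ptp(position, orientation): joint-space move of the TCP to a pose.
- movel(position, orientation=None, speed=0.15): straight line of the TCP; orientation=None keeps the orientation; speed is the mean speed in m/s.
- move_j(angles): joint-space move.
- move_gripper(opening, effort=None): finger opening in m; effort is the grip in N (None keeps the last); returns when the fingers have stopped.
- pause(seconds).
- inverse_kinematics(position, orientation): joint angles nearest the present ones, or None.
- read_camera(name): name is "scene" or "top" or "wrist"; returns the picture (420x560x3 uint8, red, green, blue); there is no depth.
- camera_params(name): a dict with "K" (3x3 intrinsics, pixels), "dist_coeffs" ([k1, k2, p1, p2, k3] as OpenCV has them; the pictures are not rectified), "camera_from_world" (4x4, takes a point from world to camera coordinates). Camera axes: x right, y down, z forward; pixel columns grow to the right and rows downward; lengths in m; the calibration is good to about 2 mm. A picture is of the moment at which its call begins: read the wrist's pose just before it. camera_params takes no time and is no camera call; for the wrist camera it gives the pose at the moment of the call.
A pose or a line that the arm cannot do raises MotionError and nothing moves.
- sign_off(): hands the job in, once; it reports no verdict.
Trained networks look in the newest picture that a camera, given by its name, has taken for a name from the list of things; names that differ only in an ending like _2 or _b are one class to them, and where a whole thing is asked for, a point or a joint stands for the part that bears it (a point fixed in the world has none). Each returns a list of dicts, best first, with "confidence" (0 to 1); they miss things now and then, are a little off and sometimes report something else, mostly with a low value. They report only what shows in the picture. A call takes as long as a camera call.
- look_for(camera, name): "at" ([column, row] in pixels, amid what is visible of it).
- tip_of(camera, name): "at" ([column, row] in pixels: a listed point, or the origin of a listed thing).
Readings, each from a call of its own:
- read_time_s(): time.
- read_qpos(): joint angles.
- read_joint_vel(): joint speeds.
- read_effort(): joint torques, N m.
- read_eef_pos(): TCP position.
- read_tcp_rot(): TCP orientation.
- read_ft_force(): force on the tool from outside, world axes, zero at the start.
- read_ft_torque(): the same for the moment, N m.
- read_finger_gap(): finger opening in m.
Only numpy, scipy, OpenCV 4.12 (cv2) and the standard library are available. Lean on these libraries where they do the work, as an engineer would, in place of code of your own. Each camera call takes 0.05 s, during which the arm holds its last target.

## Working session

There is one attempt and no reset: what is moved stays moved. The work goes in short steps, each a Python script; the robot and the scene stay as the last script left them, time stands still between calls to the robot, and variables do not carry over. Pictures are saved under pics/ and viewed, and the job is handed in when it is done.

```bash
ls; mkdir -p pics; cat > h.py <<'E'
import numpy as np, cv2
from bench import *
def shot(cam,fn):
    p=camera_params(cam); im=read_camera(cam); cv2.imwrite('pics/'+fn,im[:,:,::-1]); return im,p
def ray(p,uv):
    K=np.array(p["K"]);d=np.array(p["dist_coeffs"]);T=np.array(p["camera_from_world"])
    n=cv2.undistortPoints(np.array([[uv]],float),K,d)[0,0]
    R=T[:3,:3];o=-R.T@T[:3,3];return o,R.T@np.array([n[0],n[1],1.])
def onz(p,uv,z):
    o,d=ray(p,uv);return o+d*(z-o[2])/d[2]
def proj(p,P):
    T=np.array(p["camera_from_world"])
    r,_=cv2.Rodrigues(T[:3,:3]);return cv2.projectPoints(np.atleast_2d(np.array(P,float)),r,T[:3,3],np.array(p["K"]),np.array(p["dist_coeffs"]))[0][:,0]
E
python3 - <<'E'
from h import *
Z={'tab_root':.045,'slot_mid':.058,'cover':.055,'cover_grip':.067,'cover_edge':.059,'battery_box':0,'tab_mid':.045,'parts_tray':0,'masking_roll':0,'pin_tin':0,'cork_block':0}
for c in ['scene','top','wrist']:
    im,p=shot(c,c+'0.png')
    print(c)
    for n,z in Z.items():
        for r in tip_of(c,n)[:2]: print(n,np.round(r['at'],1),round(r['confidence'],2),np.round(onz(p,r['at'],z),4))
print(read_time_s(),read_ft_force(),read_finger_gap(),read_tcp_rot())
E
```

```text
pics
scene
tab_root [316.4 225.7] 0.83 [ 0.5206 -0.0044  0.045 ]
tab_root [295.8 208. ] 0.55 [ 0.5987 -0.0358  0.045 ]
slot_mid [280.1 194. ] 0.77 [ 0.6569 -0.0511  0.058 ]
cover_grip [297.7 207.3] 0.95 [ 0.5854 -0.0205  0.067 ]
cover_edge [316.6 214.6] 0.84 [ 0.5328 -0.0284  0.059 ]
battery_box [296.9 221. ] 0.8 [ 0.5923 -0.0329  0.    ]
tab_mid [318.  233.5] 0.86 [0.5047 0.0183 0.045 ]
parts_tray [359.3 178.9] 0.95 [ 0.5103 -0.2894  0.    ]
parts_tray [280.1 193.9] 0.5 [ 0.6888 -0.1066  0.    ]
masking_roll [255.6 338.5] 0.86 [0.5007 0.3277 0.    ]
masking_roll [293.8 223. ] 0.25 [ 0.5961 -0.0218  0.    ]
pin_tin [269.4 172.8] 0.52 [ 0.7671 -0.1751 -0.    ]
cork_block [187.9 259.5] 0.85 [0.7691 0.2273 0.    ]
top
slot_mid [287.8 200.8] 0.63 [ 0.6509 -0.0486  0.058 ]
cover [278.7 221.3] 0.8 [ 0.5948 -0.0257  0.055 ]
cover_grip [278.7 226.6] 0.57 [ 0.5797 -0.0258  0.067 ]
cover_edge [272.3 241. ] 0.96 [ 0.5411 -0.0099  0.059 ]
tab_mid [375.6 253.3] 0.63 [ 0.5168 -0.2909  0.045 ]
tab_mid [263.5 259.1] 0.5 [0.4921 0.0122 0.045 ]
parts_tray [377.3 255.2] 0.73 [ 0.5125 -0.3048  0.    ]
masking_roll [149.5 255.2] 0.55 [0.4937 0.3283 0.    ]
pin_tin [337.4 162. ] 0.93 [ 0.7724 -0.1885  0.    ]
cork_block [194.  152.1] 0.71 [0.7874 0.2181 0.    ]
wrist
1.8 [-1.54453681  0.60810134  0.69534792] 0.08544669818298929 [ 9.74248539e-01  2.25476791e-01  3.60748868e-05 -5.83673359e-06]
```

View pics/scene0.png

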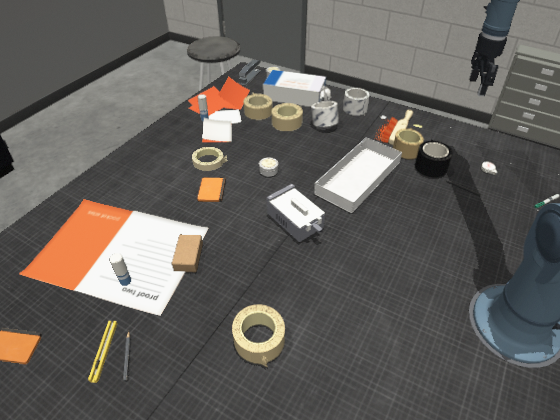

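View pics/top0.png

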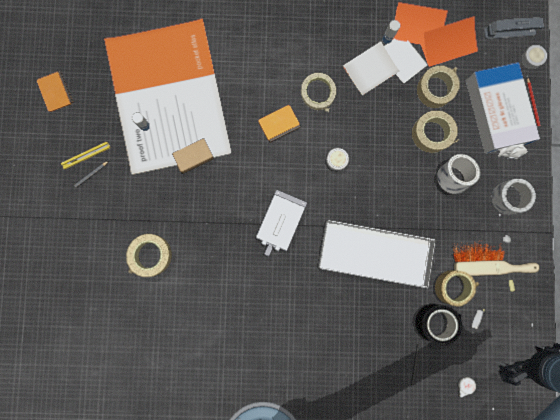

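```bash
python3 - <<'E'
import cv2
im=cv2.imread('pics/top0.png')[170:280,220:320]; cv2.imwrite('pics/topc.png',cv2.resize(im,None,fx=5,fy=5,interpolation=2))
im=cv2.imread('pics/scene0.png')[165:265,250:350]; cv2.imwrite('pics/scenec.png',cv2.resize(im,None,fx=5,fy=5,interpolation=2))
E
```

```text
(no output)
```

View pics/topc.png

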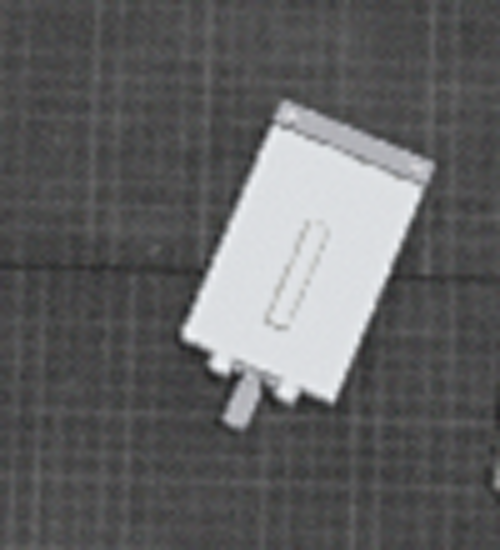

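View pics/scenec.png

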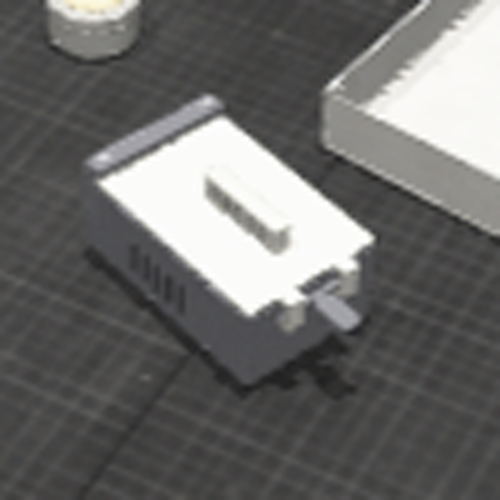

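The box is at about (0.59, -0.03) with yaw near -0.35. The tray lies to its right, nearly aligned with world y. Next I'll hover with the wrist camera and refine both poses.

```bash
cat >> h.py <<'E'
from scipy.spatial.transform import Rotation as Ro
def quat(yaw,pitch=0.):
    # tool down, tool x at world angle yaw; pitch about tool y
    R=Ro.from_euler('z',yaw)*Ro.from_euler('x',np.pi)*Ro.from_euler('y',pitch)
    return R.as_quat()
E
python3 - <<'E'
from h import *
print(read_qpos())
for yaw in (-.34,2.8):
    print(yaw,inverse_kinematics([.5,0.0,.3],quat(yaw)))
    print(inverse_kinematics([.5,0.0,.3],quat(yaw)))
t=read_time_s()
move_ptp([.5,0.0,.30],quat(2.8)); print(read_time_s()-t)
im,p=shot('wrist','w1.png')
T=np.array(p['camera_from_world']); print(-T[:3,:3].T@T[:3,3], T[2,:3])
Z={'tab_root':.045,'tab_mid':.045,'slot_mid':.058,'cover':.055,'cover_grip':.067,'cover_edge':.059,'parts_tray':0}
for n,z in Z.items():
    for r in tip_of('wrist',n)[:2]: print(n,np.round(r['at'],1),round(r['confidence'],2),np.round(onz(p,r['at'],z),4))
np.save('w1.npy',{k:np.array(v) for k,v in p.items()},allow_pickle=True)
print(read_time_s(),read_ft_force())
E
```

```text
[ 1.01819399  0.38286154  0.04387485  1.59789322 -0.01794279  1.16122118
 -0.04988994]
-0.34 [ 0.35978951  0.05396013 -0.45474952  1.82692519  0.02483491  1.2662704
 -2.01262976]
[ 0.35978951  0.05396013 -0.45474952  1.82692519  0.02483491  1.2662704
 -2.01262976]
2.8 [ 0.53369494  0.06716319 -0.6362106   1.82004764  0.04179118  1.26774232
  1.11528774]
[ 0.53369494  0.06716319 -0.6362106   1.82004764  0.04179118  1.26774232
  1.11528774]
2.2417
[0.43262708 0.02365063 0.45782396] [ 0.2634206  -0.09393798 -0.96009648]
tab_root [282.3 204.6] 0.87 [ 0.5341 -0.0075  0.045 ]
tab_mid [286.3 181. ] 0.85 [0.5076 0.0071 0.045 ]
slot_mid [280.3 298.6] 0.79 [ 0.6506 -0.0518  0.058 ]
slot_mid [286.4 254.9] 0.68 [ 0.5947 -0.0236  0.058 ]
cover [284.4 254.8] 0.85 [ 0.5949 -0.0263  0.055 ]
cover_grip [283.6 250.5] 0.85 [ 0.5843 -0.0239  0.067 ]
cover_grip [282.6 300.9] 0.74 [ 0.6498 -0.0484  0.067 ]
cover_edge [286.8 210.5] 0.86 [ 0.5395 -0.0038  0.059 ]
cover_edge [523.5  79. ] 0.68 [0.486  0.2897 0.059 ]
parts_tray [ 90.  255.4] 0.66 [ 0.5227 -0.2992  0.    ]
4.4417 [ 0.11305868  0.20020763 -0.37130914]
```

View pics/w1.png

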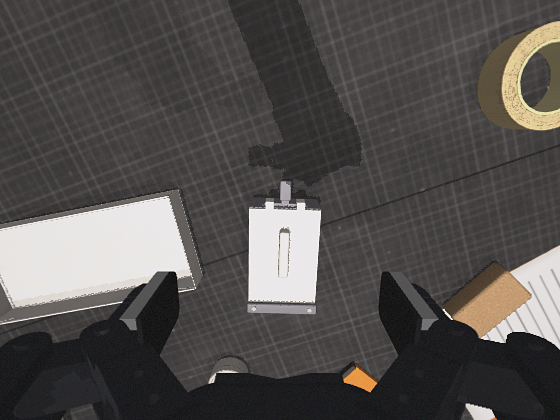

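```bash
python3 - <<'E'
import cv2
im=cv2.imread('pics/w1.png')[170:325,235:335]; cv2.imwrite('pics/w1c.png',cv2.resize(im,None,fx=3.8,fy=3.8,interpolation=2))
im=cv2.imread('pics/w1.png')[170:340,0:220]; cv2.imwrite('pics/w1t.png',cv2.resize(im,None,fx=3.5,fy=3.5,interpolation=2))
E
```

```text
(no output)
```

View pics/w1c.png

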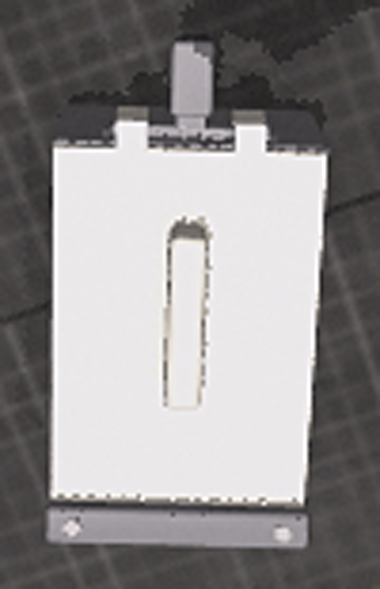

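View pics/w1t.png

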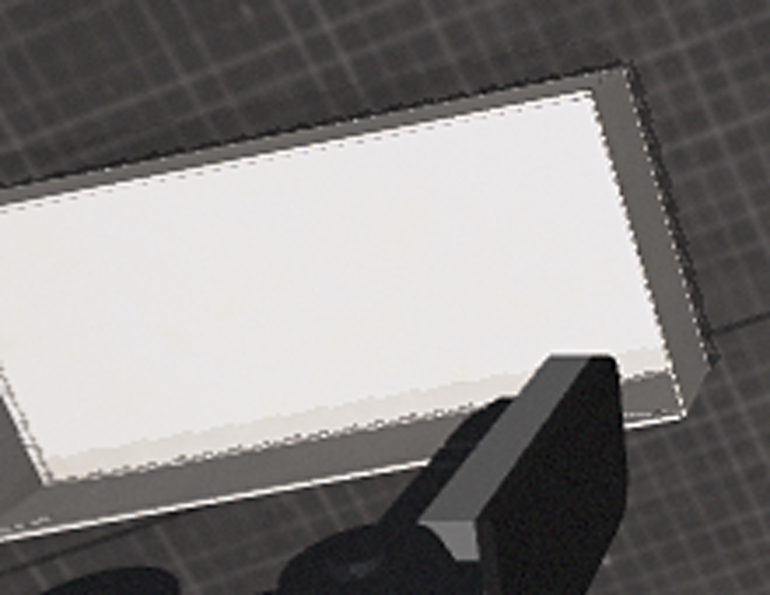

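```bash
python3 - <<'E'
import cv2
im=cv2.imread('pics/top0.png')[210:300,310:445]; cv2.imwrite('pics/topt.png',cv2.resize(im,None,fx=5.5,fy=5.5,interpolation=2))
E
python3 - <<'E'
from h import *
from scipy.optimize import least_squares
pw=np.load('w1.npy',allow_pickle=True).item(); pt=camera_params('top')
c=lambda u,v:(235+u/3.8,170+v/3.8)
W=[((-64,44,59),c(53,150)),((-64,-44,59),c(328,153)),((75,45,68),c(46,545)),((75,-45,68),c(307,548)),
   ]
# left in wrist picture = ? test both handedness
Tt=[((75,45,68),(277,190)),((75,-45,68),(307,202.6)),((-64,44,59),(256.6,237)),((-64,-44,59),(287,250.6))]
def w(P,q): 
    x,y,a=q; P=np.array(P)/1e3; return np.c_[x+np.cos(a)*P[:,0]-np.sin(a)*P[:,1],y+np.sin(a)*P[:,0]+np.cos(a)*P[:,1],P[:,2]]
for fl in (1,-1):
    Wp=[(P[0],fl*P[1],P[2]) for P,_ in W]; 
    for mode in ('w','t','b'):
        f=lambda q:np.r_[(proj(pw,w(Wp,q))-[b for _,b in W]).ravel()*(mode!='t'),(proj(pt,w([a for a,_ in Tt],q))-[b for _,b in Tt]).ravel()*(mode!='w')]
        r=least_squares(f,[.595,-.027,-.35]); print(fl,mode,r.x,r.cost,np.round(r.fun,1))
P=onz(pw,c(192,42),.05);print(P)
E
```

```text
1 w [ 0.6002282  -0.02946589 -0.40054442] 9965.217472191516 [ 73.8   4.5 -70.7  -0.2  67.4   4.4 -70.1   0.2  -0.   -0.    0.   -0.
  -0.   -0.   -0.   -0. ]
1 t [ 0.59281293 -0.03194868 -0.37463446] 0.39827711136597915 [ 0.  -0.  -0.  -0.   0.  -0.  -0.  -0.  -0.3 -0.4  0.5  0.2  0.   0.4
 -0.2 -0.2]
1 b [ 0.59874587 -0.02988661 -0.39108732] 9979.72127939082 [ 72.6   3.2 -72.   -0.9  67.3   3.3 -70.3  -0.3  -0.5  -2.7   0.1  -1.6
  -0.9  -2.2  -1.4  -2.4]
-1 w [ 0.59730496 -0.02865887 -0.36973168] 0.7656315615312561 [-0.2 -0.8 -0.2  0.2  0.1 -0.   0.4  0.7 -0.  -0.  -0.  -0.  -0.  -0.
 -0.  -0. ]
-1 t [ 0.59281293 -0.03194868 -0.37463446] 0.39827711136597915 [-0.  -0.  -0.  -0.  -0.  -0.  -0.  -0.  -0.3 -0.4  0.5  0.2  0.   0.4
 -0.2 -0.2]
-1 b [ 0.5964265  -0.02922966 -0.37102212] 8.230730100527701 [-0.9 -1.4 -0.8 -0.3 -0.6 -0.5 -0.3  0.4 -1.4 -1.7 -0.5 -1.3 -0.9 -0.9
 -1.1 -1.6]
[0.50643303 0.00641927 0.05      ]
```

View pics/topt.png

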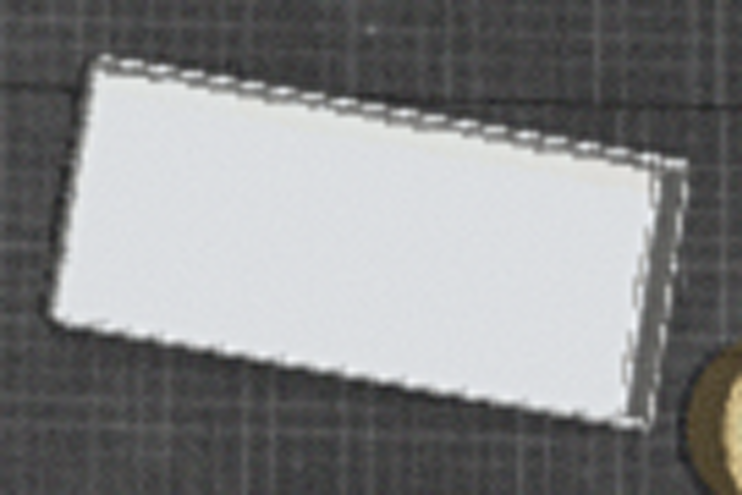

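```bash
cat >> h.py <<'E'
BX=np.array([.5965,-.0293]);BA=-.371
ex=np.array([np.cos(BA),np.sin(BA),0]);ey=np.array([-np.sin(BA),np.cos(BA),0])
def B(x,y,z): return np.array([BX[0],BX[1],0])+ex*x+ey*y+np.array([0,0,z])
QP=quat(BA+np.pi)
def F(n=8):
    f=np.array([read_ft_force() for _ in range(n)]);return f.mean(0)
E
python3 - <<'E'
from h import *
from scipy.optimize import least_squares
pw=np.load('w1.npy',allow_pickle=True).item(); pt=camera_params('top')
W=[((66.5,149,43),(630/3.5-.36,170+62/3.5-.36)),((66.5,149,43),(685/3.5-.36,170+415/3.5-.36))]
Wp=[(-66.5,149,43),(66.5,149,43)];Wu=[b for _,b in W]
Tp=[(66.5,149,43),(-66.5,149,43),(66.5,-149,43),(-66.5,-149,43)]
Tu=[(310+u/5.5-.41,210+v/5.5-.41) for u,v in [(95,55),(50,320),(690,160),(648,430)]]
def w(P,q): 
    x,y,a=q; P=np.array(P)/1e3; return np.c_[x+np.cos(a)*P[:,0]-np.sin(a)*P[:,1],y+np.sin(a)*P[:,0]+np.cos(a)*P[:,1],P[:,2]]
for m in (0,1):
    f=lambda q:np.r_[m*(proj(pw,w(Wp,q))-Wu).ravel(),(proj(pt,w(Tp,q))-Tu).ravel()]
    r=least_squares(f,[.51,-.3,-.1]); print(r.x,np.round(r.fun,1))
t0=read_time_s(); move_gripper(0.0,40); t1=read_time_s()
movel(B(-.128,0,.12),QP,.2) ; t2=read_time_s()
movel(B(-.128,0,.056),QP,.12); t3=read_time_s()
print(t1-t0,t2-t1,t3-t2)
f=np.array([read_ft_force() for _ in range(10)]);print(f.mean(0),f.std(0),read_time_s()-t3)
print(read_eef_pos(),B(-.128,0,.056),read_finger_gap())
pw=shot('wrist','w2.png')
t=read_time_s(); movel(B(-.126,0,.056),None,.03);print(read_time_s()-t)
E
```

```text
[ 0.51685129 -0.29498598 -0.14814246] [-0.   0.   0.  -0.   0.1 -0.1  0.1  0.1 -0.3  0.3  0.1 -0.3]
[ 0.51428434 -0.28840486 -0.1670966 ] [-6.6  4.7  3.3 -1.4 -1.7 -0.1 -2.6 -0.2 -2.4  2.3 -3.   1.6]
0.7666000000000004 1.0583999999999998 0.6833
[ 0.18798624 -0.10074368 -0.15748605] [2.77555756e-17 2.77555756e-17 2.77555756e-17] 0.0
[0.47793745 0.01726362 0.05656053] [0.47720845 0.01710609 0.056     ] -0.00029668433519425687
0.25
```

View pics/w2.png

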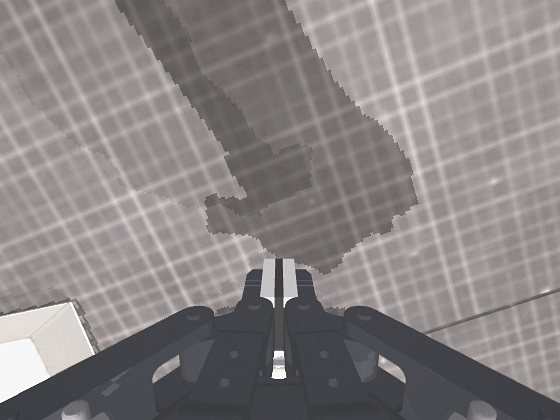

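```bash
python3 - <<'E'
from h import *
x=-.126
pause(.1)
b=np.mean([(pause(.02),read_ft_force())[1] for _ in range(5)],0)
def bx(): return (read_eef_pos()-np.array([BX[0],BX[1],0]))@ex
c=None;n=0
t0=read_time_s()
while x<-.090:
    x+=.001 if c is None else .0005
    movel(B(x,0,.056),None,.03)
    f=np.mean([(pause(.02),read_ft_force())[1] for _ in range(3)],0)-b
    fx=-f@ex; a=bx()
    print(round(x*1e3,1),round(a*1e3,2),np.round(fx,2),np.round(f,1))
    if fx>1.2 and c is None: c=a-.0005
    if fx>6.5 or (c is not None and a-c>.0032): break
print(read_time_s()-t0,read_time_s())
E
```

```text
-125.0 -124.99 -0.03 [0.1 0.3 0.2]
-124.0 -123.96 -0.33 [0.4 0.2 0.4]
-123.0 -122.98 0.14 [-0.1  0.2  0.1]
-122.0 -121.96 -0.35 [ 0.3 -0.2  0.2]
-121.0 -120.97 0.19 [ 0.   0.5 -0.1]
-120.0 -119.98 0.28 [-0.1  0.5 -0.3]
-119.0 -118.98 0.01 [0.2 0.4 0.4]
-118.0 -117.95 -0.22 [0.3 0.1 0.3]
-117.0 -116.96 0.01 [ 0.   0.1 -0. ]
-116.0 -115.96 -0.09 [ 0.4  0.7 -0.4]
-115.0 -114.98 0.04 [-0.   0.1 -0.1]
-114.0 -113.95 0.26 [-0.2  0.3 -0.5]
-113.0 -112.95 -0.1 [ 0.  -0.2  0.5]
-112.0 -111.97 -0.32 [ 0.3 -0.1 -0.5]
-111.0 -110.94 -0.09 [ 0.1  0.  -0.2]
-110.0 -109.95 -0.05 [0.1 0.2 0.2]
-109.0 -108.94 0.2 [ 0.1  0.7 -0.7]
-108.0 -107.96 0.27 [-0.1  0.6 -0.2]
-107.0 -106.97 -0.18 [ 0.4  0.4 -0.5]
-106.0 -105.95 -0.15 [ 0.3  0.3 -0.2]
-105.0 -104.96 0.38 [-0.1  0.7 -0.6]
-104.0 -103.97 -0.54 [ 0.4 -0.5 -0.5]
-103.0 -102.96 0.54 [-0.6  0.   0.3]
-102.0 -101.97 -0.12 [ 0.2  0.2 -0.3]
-101.0 -100.94 -0.15 [ 0.1 -0.  -0.5]
-100.0 -99.98 -0.36 [0.4 0.  0.2]
-99.0 -98.96 -0.15 [ 0.2  0.2 -0.4]
-98.0 -97.95 -0.06 [ 0.  -0.  -0.2]
-97.0 -96.95 -0.04 [ 0.1  0.1 -0.6]
-96.0 -95.96 0.37 [-0.2  0.4  0.2]
-95.0 -94.94 -0.52 [0.6 0.2 0.2]
-94.0 -93.97 -0.33 [ 0.5  0.3 -0.3]
-93.0 -92.94 -0.5 [0.6 0.2 0.3]
-92.0 -91.95 -0.15 [ 0.1 -0.2 -0.2]
-91.0 -90.96 -0.17 [ 0.1 -0.3  0.2]
-90.0 -89.95 -0.31 [0.4 0.2 0.3]
10.8 18.2333
```

```bash
python3 - <<'E'
from h import *
for c in ('scene','top'):
    im,p=shot(c,c+'3.png')
    u=proj(p,[B(-.09,0,.056)])[0].astype(int); print(c,u, proj(p,[read_eef_pos()]))
    k=im[u[1]-60:u[1]+60,u[0]-60:u[0]+60,::-1]
    cv2.imwrite(f'pics/{c}3c.png',cv2.resize(k,None,fx=5,fy=5,interpolation=2))
E
```

```text
scene [318 225] [[318.07541464 225.76311752]]
top [267 251] [[267.02761187 251.51010397]]
```

View pics/scene3c.png

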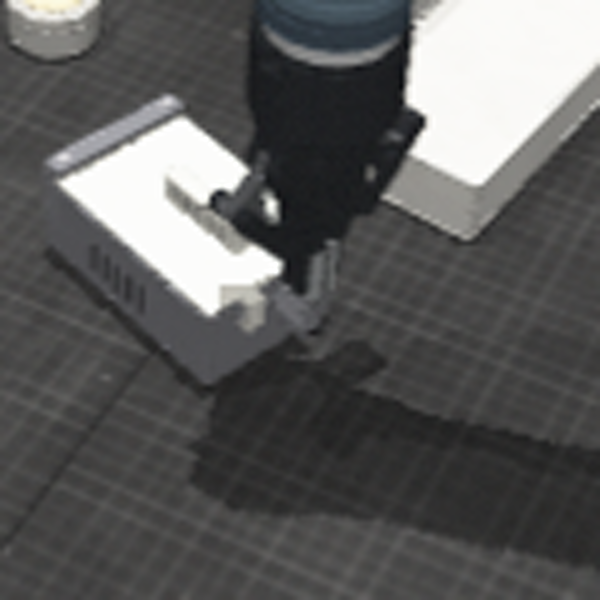

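View pics/top3c.png

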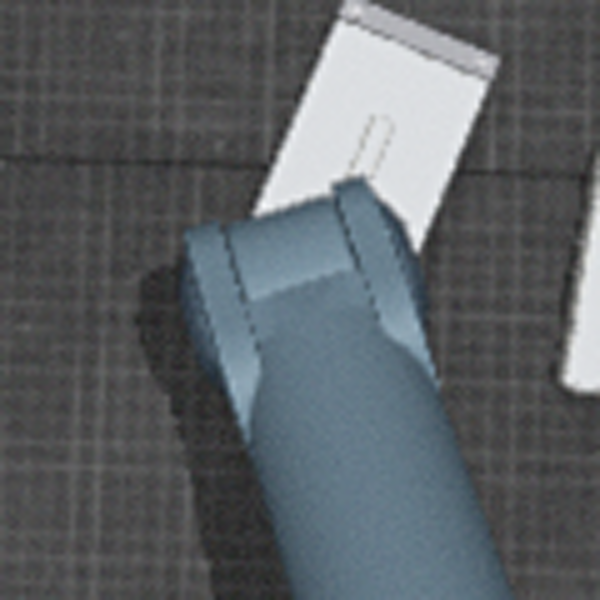

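```bash
python3 - <<'E'
from h import *
p=camera_params('scene'); im=cv2.imread('pics/scene3.png')
s=10;u0,v0=280,190
k=cv2.resize(im[v0:v0+60,u0:u0+70],None,fx=s,fy=s,interpolation=cv2.INTER_CUBIC)
def pt(P): q=proj(p,[P])[0]; return tuple(int(round(a)) for a in ((q[0]-u0+.5)*s,(q[1]-v0+.5)*s))
def box(x0,x1,y0,y1,z0,z1,col):
    c=[(x,y,z) for x in(x0,x1) for y in (y0,y1) for z in (z0,z1)]
    for i in range(8):
        for j in range(i):
            if sum(a!=b for a,b in zip(c[i],c[j]))==1: cv2.line(k,pt(B(*c[i])),pt(B(*c[j])),col,1)
box(-.101,-.079,-.014,.014,.037,.07,(0,0,255))
box(-.098,-.065,-.007,.007,.04,.05,(0,255,0))
box(-.065,.075,-.045,.045,0,.055,(255,0,0))
cv2.imwrite('pics/s3ann.png',k)
E
```

```text
(no output)
```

View pics/s3ann.png

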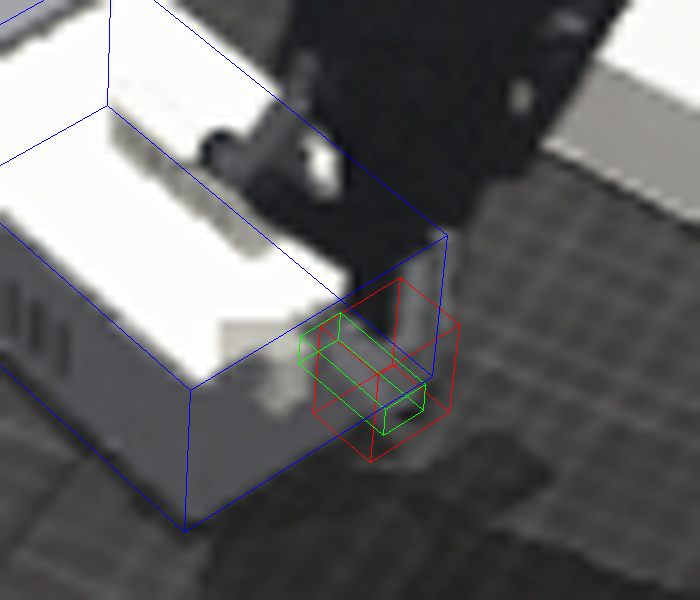

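```bash
python3 - <<'E'
from h import *
im,p=shot('wrist','w3.png'); print(read_tcp_rot(),QP,read_eef_pos(),B(-.09,0,.056))
print(proj(p,[B(-.09,0,.056),B(-.09,0,.037),B(-.098,0,.05),B(-.101,0,.037),B(-.101,.014,.056),B(-.101,-.014,.056),B(-.065,.045,.055)]))
k=cv2.resize(im[200:410,180:380,::-1],None,fx=2.8,fy=2.8,interpolation=2);k=cv2.convertScaleAbs(k,alpha=1.3,beta=20);cv2.imwrite('pics/w3c.png',k)
T=np.array(p['camera_from_world']); C=-T[:3,:3].T@T[:3,3];print(C)
print(np.array(camera_params('scene')['camera_from_world']))
E
```

```text
[ 1.84405470e-01  9.82850254e-01  1.76898530e-06 -3.27984545e-05] [1.84437979e-01 9.82844155e-01 6.01818474e-17 1.12935690e-17] [0.51257768 0.00336766 0.05597871] [0.51262313 0.00332928 0.056     ]
[[276.53536267 264.92120602]
 [276.70070489 250.66705252]
 [276.57346659 245.78439303]
 [276.67960069 232.04724267]
 [304.70985343 244.5542073 ]
 [248.30427555 244.54574456]
 [361.65463416 307.56716918]]
[0.44573335 0.0302676  0.21403103]
[[-0.86825578 -0.49610477  0.00345773  0.53913337]
 [-0.34537922  0.59943137 -0.72207702  0.27043802]
 [ 0.35615319 -0.62814178 -0.69180403  0.95084299]
 [ 0.          0.          0.          1.        ]]
```

View pics/w3c.png

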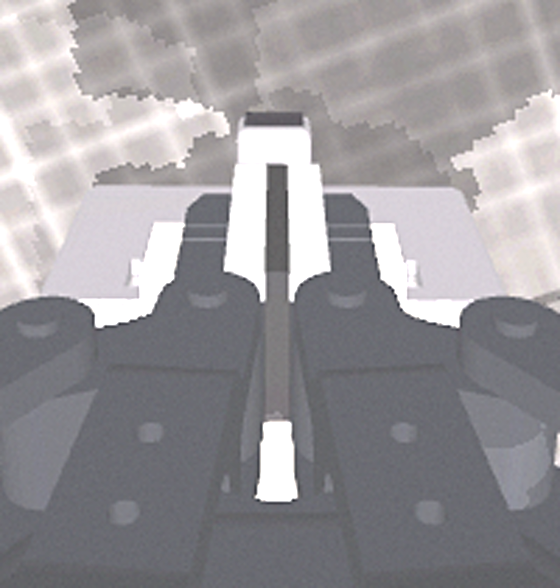

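```bash
python3 - <<'E'
from h import *
p=np.load('w1.npy',allow_pickle=True).item()
R=Ro.from_quat(quat(2.8)).as_matrix()
t=np.array([.5,0,.3])
for x in(-.011,.011):
  for y in (.0425,.057):
    for z in (-.015,0,.006,.019): print(x,y,z,np.round(proj(p,[t+R@[x,y,z]])[0]))
E
python3 - <<'E'
import cv2
im=cv2.imread('pics/w1.png')[250:420,60:500]; im=cv2.convertScaleAbs(im,alpha=2,beta=30); cv2.imwrite('pics/w1f.png',cv2.resize(im,None,fx=1.8,fy=1.8,interpolation=2))
E
```

```text
-0.011 0.0425 -0.015 [370. 298.]
-0.011 0.0425 0 [362. 283.]
-0.011 0.0425 0.006 [359. 278.]
-0.011 0.0425 0.019 [354. 268.]
-0.011 0.057 -0.015 [400. 298.]
-0.011 0.057 0 [390. 283.]
-0.011 0.057 0.006 [387. 278.]
-0.011 0.057 0.019 [380. 268.]
0.011 0.0425 -0.015 [373. 255.]
0.011 0.0425 0 [365. 243.]
0.011 0.0425 0.006 [362. 239.]
0.011 0.0425 0.019 [357. 231.]
0.011 0.057 -0.015 [405. 255.]
0.011 0.057 0 [394. 243.]
0.011 0.057 0.006 [391. 239.]
0.011 0.057 0.019 [383. 231.]
```

View pics/w1f.png

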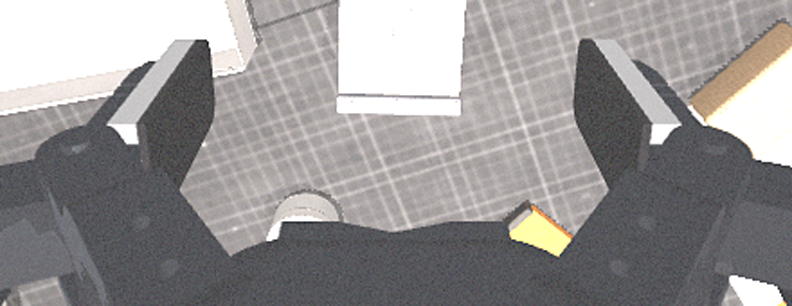

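The wrist and scene pictures show the closed fingertips above the tab: it extends past the tips at crop (277,120), and there is no force. So the tips sit higher than I assumed. I'll back off and find the real tip height by touching the table lightly.

```bash
python3 - <<'E'
from h import *
movel(B(-.135,0,.056),None,.15)
movel(B(-.135,0,.026),None,.1)
pause(.1)
b=np.mean([(pause(.02),read_ft_force())[1] for _ in range(4)],0)
z=.026
while z>-.015:
    z-=.002
    movel(B(-.135,0,z),None,.05)
    f=np.mean([(pause(.015),read_ft_force())[1] for _ in range(2)],0)-b
    print(round(z*1e3,1),np.round(read_eef_pos()[2]*1e3,2),np.round(f,1))
    if f[2]>1.5: break
im,p=shot('scene','scene4.png')
print(read_time_s())
u=proj(p,[B(-.12,0,.02)])[0].astype(int)
cv2.imwrite('pics/scene4c.png',cv2.resize(im[u[1]-40:u[1]+40,u[0]-40:u[0]+40,::-1],None,fx=7,fy=7,interpolation=2))
E
```

```text
24.0 24.13 [ 0.4  0.3 -0.3]
22.0 21.9 [ 0.4  0.2 -1. ]
20.0 19.88 [ 0.5 -0.2 -0.9]
18.0 17.88 [0.7 0.6 0.1]
16.0 15.91 [ 0.2  0.  -0.3]
14.0 13.9 [ 0.3  0.4 -0.1]
12.0 11.9 [ 0.2  0.3 -0.7]
10.0 9.9 [ 0.5  0.  -0.5]
8.0 7.9 [ 0.1 -0.  -0.6]
6.0 5.91 [ 0.9  0.7 -0.2]
4.0 3.89 [ 0.5  0.1 -0.2]
2.0 1.9 [ 0.7 -0.8 -0.1]
-0.0 -0.08 [ 0.7 -0.1 -0.4]
-2.0 -2.1 [ 0.7  0.7 -0.5]
-4.0 -4.09 [ 0.3  0.2 -0.3]
-6.0 -6.1 [ 0.3  0.6 -0.8]
-8.0 -8.1 [ 0.4 -0.6 -0.6]
-10.0 -10.11 [ 0.7 -0.1 -0.7]
-12.0 -12.11 [ 0.5  0.4 -0.2]
-14.0 -14.1 [ 0.8  0.2 -0.1]
-16.0 -15.1 [-1.8 -0.5  8.1]
25.45
```

View pics/scene4c.png

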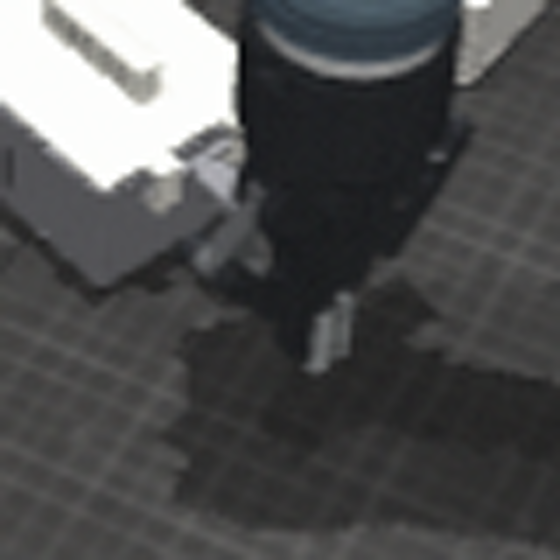

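Contact came at TCP z = -15 mm. The real fingertips therefore stand 15 mm behind the reported TCP, not 19 mm ahead, and I'll correct for that. Pressing now.

```bash
python3 - <<'E'
from h import *
movel(B(-.135,0,.023),None,.15)
movel(B(-.114,0,.023),None,.1)
pause(.1)
b=np.mean([(pause(.02),read_ft_force())[1] for _ in range(5)],0)
def bx(): return (read_eef_pos()-np.array([BX[0],BX[1],0]))@ex
x=-.114;c=None;L=[]
while x<-.090:
    x+=.001 if c is None else .0005
    movel(B(x,0,.023),None,.03)
    f=np.mean([(pause(.015),read_ft_force())[1] for _ in range(3)],0)-b
    fx=-f@ex; a=bx(); L.append((round(x*1e3,1),round(a*1e3,2),round(fx,2)))
    if fx>1.3 and c is None: c=a-.0007
    if fx>7.2 or (c is not None and a-c>.0038): break
print(L, c,f)
p0=camera_params('wrist')
print(read_time_s())
im,p=shot('wrist','w5.png');im,p=shot('scene','s5.png')
pause(.9)
im,p=shot('scene','s6.png')
print(-(np.mean([(pause(.015),read_ft_force())[1] for _ in range(3)],0)-b)@ex,read_time_s())
a=cv2.imread('pics/s5.png')[170:250,250:350];d=cv2.imread('pics/s6.png')[170:250,250:350]
cv2.imwrite('pics/s56.png',cv2.resize(np.hstack([a,d]),None,fx=4,fy=4,interpolation=2))
E
```

```text
[(-113.0, np.float64(-113.07), np.float64(0.02)), (-112.0, np.float64(-111.93), np.float64(-0.05)), (-111.0, np.float64(-110.96), np.float64(-0.08)), (-110.0, np.float64(-109.94), np.float64(-0.43)), (-109.0, np.float64(-108.95), np.float64(-0.06)), (-108.0, np.float64(-107.95), np.float64(-0.06)), (-107.0, np.float64(-107.68), np.float64(1.85)), (-106.5, np.float64(-107.52), np.float64(3.62)), (-106.0, np.float64(-106.68), np.float64(4.25)), (-105.5, np.float64(-106.08), np.float64(5.06)), (-105.0, np.float64(-105.67), np.float64(4.51)), (-104.5, np.float64(-105.28), np.float64(5.38)), (-104.0, np.float64(-104.88), np.float64(5.16)), (-103.5, np.float64(-103.92), np.float64(4.9))] -0.10837556230493746 [-4.4111802   2.17095443  1.72858095]
30.6
4.650342744699951 31.7
```

View pics/s56.png

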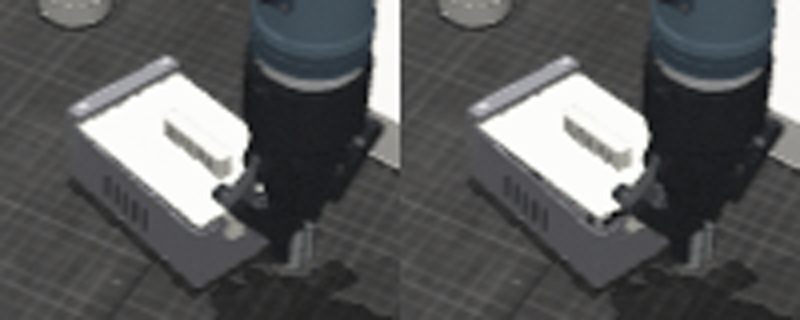

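```bash
python3 - <<'E'
from h import *
pause(.7)
im,p=shot('scene','s7.png')
print(read_ft_force(),read_time_s())
for r in tip_of('scene','cover_edge')[:1]:print(r, proj(p,[B(-.064,0,.059),B(-.064,0,.072)]))
for r in tip_of('scene','cover_grip')[:1]:print(r, proj(p,[B(-.01,0,.067),B(-.01,0,.074)]))
d=im[170:250,250:350,::-1]
cv2.imwrite('pics/s7c.png',cv2.resize(d,None,fx=6,fy=6,interpolation=2))
print(proj(p,[B(-.064,.044,.059),B(-.064,.044,.072)])-[250,170])
E
```

```text
[-4.99647419  1.91112901  1.43508319] 32.45
{'at': [313.1, 211.3], 'confidence': 0.94} [[311.40726803 219.31835282]
 [311.66572145 215.80754045]]
{'at': [297.6, 204.8], 'confidence': 0.83} [[298.02212549 205.89061476]
 [298.09962318 203.99001938]]
[[48.58069808 57.05330797]
 [48.73677924 53.54192548]]
```

View pics/s7c.png

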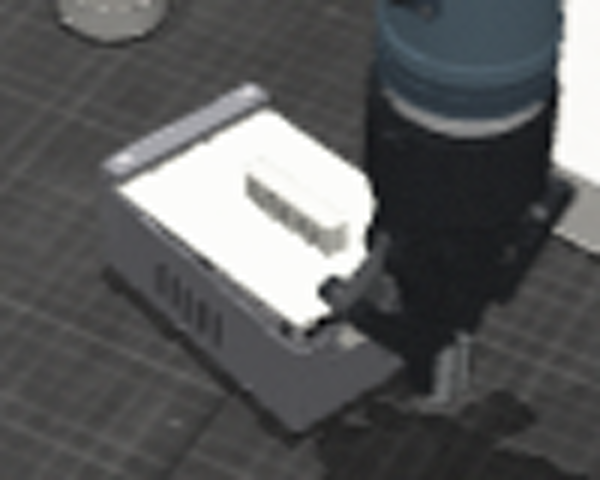

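The cover has popped: its front corner at crop (300,325) matches the 72 mm height, with about 5 N held on the tab. Next I retract and hover over the rib.

```bash
cat >> h.py <<'E'
QG=quat(BA+np.pi,.1)
N=ex*np.sin(.1)+np.array([0,0,np.cos(.1)])
G=B(-.0104,0,.0548)
E
python3 - <<'E'
from h import *
movel(B(-.122,0,.023),None,.1)
movel(B(-.122,0,.105),None,.25)
move_gripper(.04,25)
movel(G+N*.05,QG,.2)
print(read_time_s(),read_eef_pos()-(G+N*.05),read_finger_gap())
im,p=shot('wrist','w8.png')
np.save('w8.npy',{k:np.array(v) for k,v in p.items()},allow_pickle=True)
for n in('cover_grip','cover'):print(n,tip_of('wrist',n)[:2])
print(proj(p,[B(-.0083,0,.0745),B(-.039,0,.0865),B(.021,0,.081)]))
cv2.imwrite('pics/w8c.png',cv2.resize(cv2.convertScaleAbs(im[180:420,160:400,::-1],alpha=1.,beta=0),None,fx=2.5,fy=2.5,interpolation=2))
print(read_time_s())
E
```

```text
34.5583 [-0.00124464  0.00083115 -0.00056378] 0.039980490512897794
cover_grip [{'at': [275.6, 242.8], 'confidence': 0.8}]
cover [{'at': [281.2, 252.4], 'confidence': 0.68}]
[[276.22855151 246.49393367]
 [276.09303448 197.39005961]
 [276.16467884 297.80856897]]
34.7083
```

View pics/w8c.png

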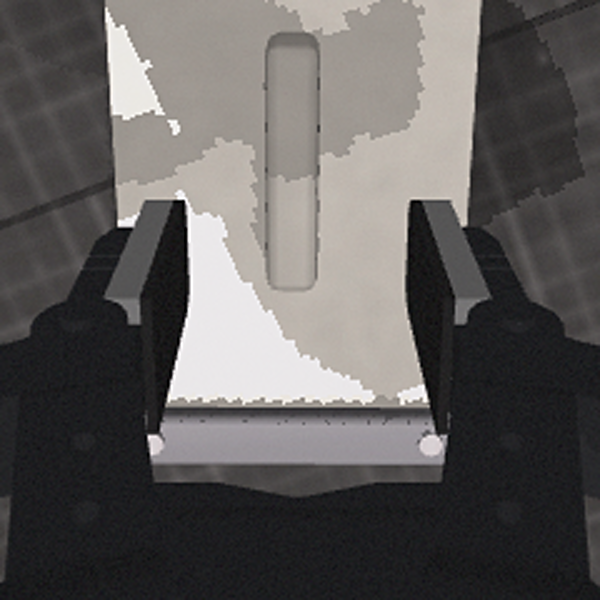

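```bash
python3 - <<'E'
from h import *
o=-ey*.0012
movel(G+N*.012+o,QG,.12)
b=np.mean([(pause(.02),read_ft_force())[1] for _ in range(4)],0)
movel(G+o,QG,.05)
pause(.05);f=read_ft_force()-b; print('down',f)
if f[2]<4:
    move_gripper(.0,25); pause(.1)
    print('grip',read_finger_gap(),np.mean([(pause(.02),read_ft_force())[1] for _ in range(3)],0)-b,read_eef_pos()-G-o)
print(read_time_s())
im,p=shot('wrist','w9.png')
cv2.imwrite('pics/w9c.png',cv2.resize(im[180:420,160:400,::-1],None,fx=2.5,fy=2.5,interpolation=2))
ty=-.148+np.pi/2
for yaw in (ty,ty-np.pi): print(inverse_kinematics([.517,-.295,.14],quat(yaw,.11)))
E
```

```text
down [-0.89133417 -0.57464252  0.51340037]
grip 0.011142529555042477 [-0.95715469 -0.79639193  1.38167   ] [ 2.17244128e-04 -4.75016616e-05  2.76686944e-04]
36.1917
[ 0.7411787   0.40474797 -0.28713797  1.75456463  0.00882428  1.03259703
  0.32148964]
[ 1.31618361  0.70162024 -1.24388069  1.79121109  0.82957689  1.22686847
  2.80534976]
```

View pics/w9c.png

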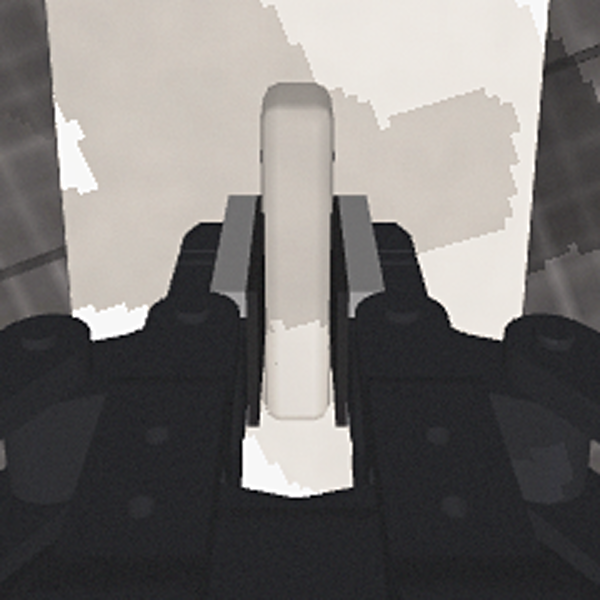

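The rib is gripped centrally (gap 11 mm, forces about 1 N). Sliding it forward in small checked steps, then lifting.

```bash
python3 - <<'E'
from h import *
move_gripper(0,40)
s=read_eef_pos(); b=read_ft_force()
ok=True
for k in (3,7,11,15):
    movel(s-ex*k*1e-3,QG,.06); f=read_ft_force()-b
    print(k,np.round([f@ex,f@ey,f[2]],1),read_finger_gap())
    if np.linalg.norm(f)>12: ok=False;break
if ok:
    q=s-ex*.015
    for dz in (.01,.03):
        movel(q+[0,0,dz],QG,.08); f=read_ft_force()-b
        print('up',dz,np.round([f@ex,f@ey,f[2]],1),read_finger_gap())
        if np.linalg.norm(f)>12: ok=False;break
if ok: movel(q+[0,0,.10],QG,.15); pause(.15)
print(ok,read_time_s())
im,p=shot('wrist','w10.png');im,p=shot('scene','s10.png')
cv2.imwrite('pics/s10c.png',cv2.resize(im[130:270,220:420,::-1],None,fx=4,fy=4,interpolation=2))
E
```

```text
3 [ 1.5 -0.  -0.6] 0.010737931091947274
7 [ 1.3 -0.5 -0.1] 0.011079310964529247
11 [2.6 0.  0.4] 0.010787976518018202
15 [ 2.  -0.1 -0. ] 0.010522348800799499
up 0.01 [ 1.1  0.4 -3.3] 0.010795963474100874
up 0.03 [ 0.7  0.5 -4.1] 0.010796738780259576
True 38.9
```

View pics/s10c.png

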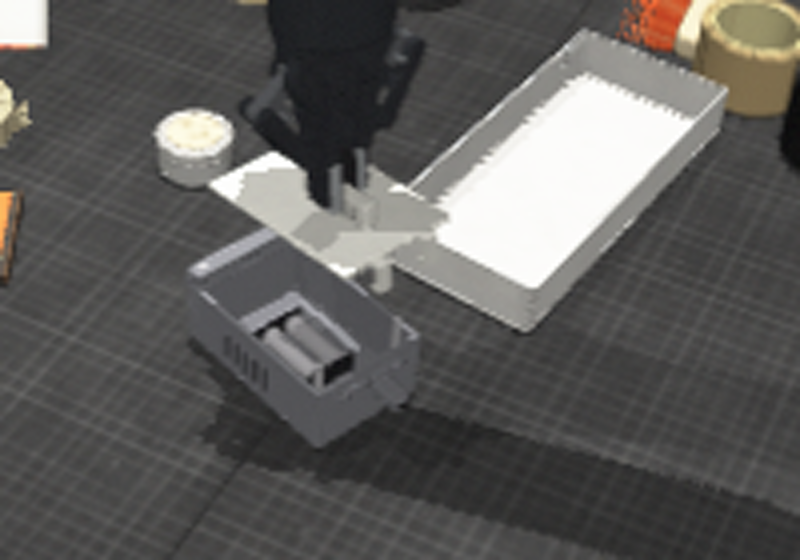

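The cover is off the box and held level over it. Moving it to the tray.

```bash
cat >> h.py <<'E'
TC=np.array([.516,-.295,0]);TY=-.148+np.pi/2
CX=-np.array([np.cos(TY),np.sin(TY),0]) # cover x in world
QT=quat(TY,.12)
def TT(z): return TC-CX*.010+np.array([0,0,z])
E
python3 - <<'E'
from h import *
move_ptp(TT(.13),QT)
print(read_time_s(),read_eef_pos(),TT(.13),read_finger_gap())
im,p=shot('scene','s11.png')
cv2.imwrite('pics/s11c.png',cv2.resize(im[100:230,260:460,::-1],None,fx=4,fy=4,interpolation=2))
im,p=shot('top','t11.png')
cv2.imwrite('pics/t11c.png',cv2.resize(im[190:310,290:460,::-1],None,fx=4,fy=4,interpolation=2))
E
```

```text
40.0667 [ 0.51875984 -0.28250969  0.13013054] [ 0.5174746  -0.28510932  0.13      ] 0.010836643971318272
```

View pics/s11c.png

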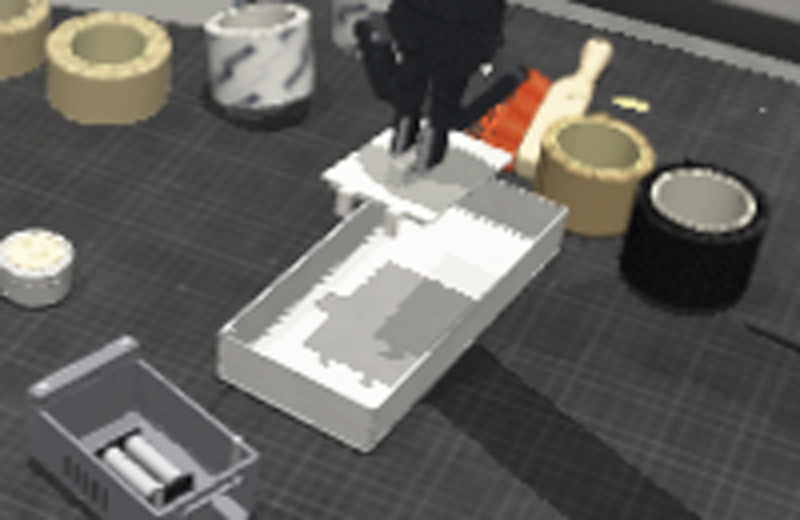

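View pics/t11c.png

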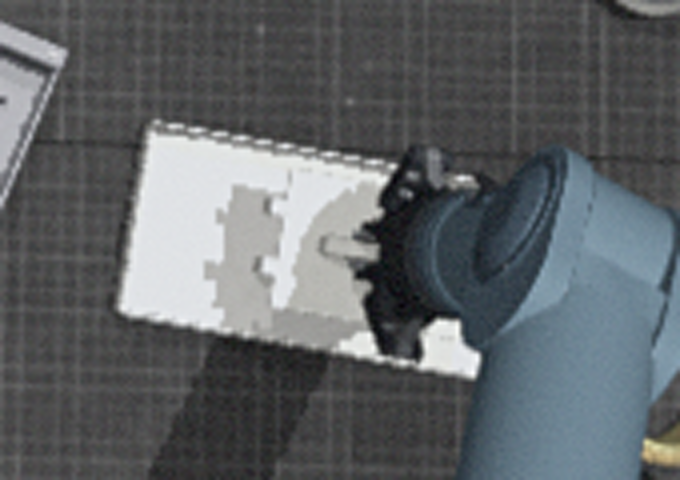

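The cover is over the tray, aligned with it and inside the walls. Lowering it with force feel.

```bash
python3 - <<'E'
from h import *
movel(TT(.03),QT,.15)
movel(TT(.010),QT,.06)
pause(.1);b=np.mean([(pause(.02),read_ft_force())[1] for _ in range(4)],0)
z=.010
while z>-.003:
    z-=.0015; movel(TT(z),QT,.03)
    f=np.mean([(pause(.02),read_ft_force())[1] for _ in range(2)],0)-b
    print(round(z*1e3,1),np.round(f,1))
    if f[2]>1.8: break
move_gripper(.03,20)
print(read_time_s(),read_finger_gap())
movel(TT(z+.10),QT,.2)
pause(.2)
im,p=shot('scene','s12.png')
cv2.imwrite('pics/s12c.png',cv2.resize(im[100:230,260:460,::-1],None,fx=4,fy=4,interpolation=2))
for n in('cover','cover_grip'):
    for r in tip_of('scene',n)[:1]: print(n,r,onz(p,r['at'],.013 if n=='cover' else .022))
print(read_time_s(),read_ft_force())
E
```

```text
8.5 [-1.1 -0.3 -0.2]
7.0 [-0.9 -0.2 -0.2]
5.5 [-0.6 -0.5  0.1]
4.0 [-0.5 -0.6 -0.1]
2.5 [-2.3  0.8  5.7]
43.375 0.030105324588316742
cover {'at': [355.6, 172.2], 'confidence': 0.75} [ 0.52823769 -0.29851823  0.013     ]
44.375 [-0.28360711  0.38618423 -0.08188473]
```

View pics/s12c.png

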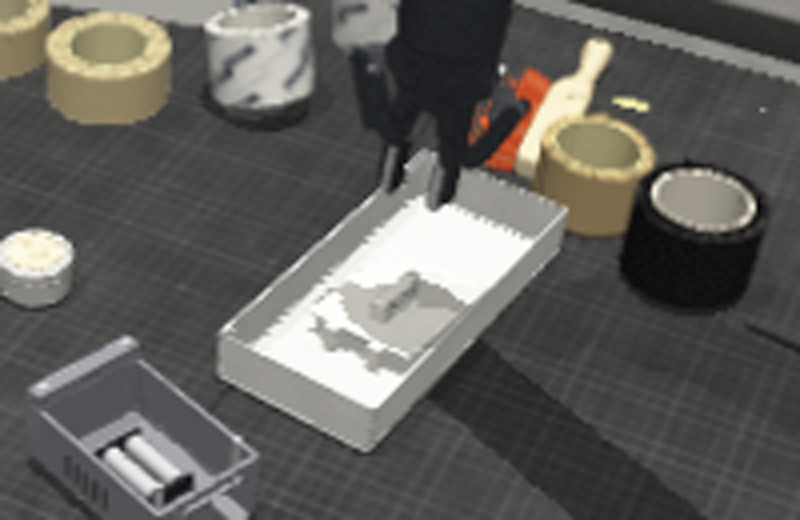

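The cover lies rib-up near the tray's middle (rib at crop (398,295)), and the gripper is clear of everything. Signing off.

```bash
python3 - <<'E'
from h import *
sign_off(); print(read_time_s())
E
```

```text
the job is handed in; nothing more can be done
the job is handed in; nothing more can be done
```

I got the battery cover off and laid it right way up in the white parts tray, then handed the job in shortly after 44.4 s. The hand-in gives no verdict, so this rests on my own readings and pictures.

- **Tab:** I felt it at about the pictured place and pressed it in about 3.7 mm. The force stayed around 5 N, at most 5.4 N by the wrist sensor. I held it in until the scene picture showed the cover's front at about 72 mm.
- **Cover:** I gripped it by the rib, slid it 15 mm forward and lifted it. The wrist force changed by no more than about 3 N during the slide. The force readings during the lift stayed around 4 N.
- **Placing:** I lowered it into the tray until I felt contact at about 6 N, then opened the gripper and backed off. The last picture shows the cover rib-up inside the tray, and the wrist force is back near zero.
- **Bystanders:** the arm came nowhere near the tape roll, the pin tin or the cork block. I did not measure them again at the end.

These did not agree or did not work:
- **Fingertip height:** my first press passed over the tab without touching it. A light touch on the table put the closed fingertips about 15 mm behind the reported TCP, where the description says 19 mm ahead. I used the measured value from then on.
- **Camera positions:** the wrist and top cameras disagreed by about 4 mm on the box. The scene camera's last fix on the cover was about 12 mm off where I aimed, across the tray's long middle line, within the 30 mm allowed.
- **Last rib check:** the network did not find the grip rib in the final picture. I judged that the cover was right way up by eye.

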